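# Hold a moulded splint inside the curing chamber

### The arm

A 7-joint arm with a two-finger parallel gripper is mounted at the origin on the work surface; the furniture and walls round the work are solid. World frame = base frame: x ahead of the robot, y to its left, z up, the work surface at z = 0. Lengths are in m, angles in rad, forces in N, time in s.
With the tool pointing down it reaches from about 0.425 to 0.875 m from the base axis. Payload 4.7 kg.
Tool frame: the origin (TCP) lies midway between the tips of the shut fingers; the grasp point (between the pads) lies 19 mm behind it; z points along the fingers, y is the line along which they close (so a half turn about z gives the same grasp; the last joint's range is limited). The gripper opens to 87 mm and grips with 3 to 60 N. Pads are 19 mm wide; open, the fingers measure 117 mm over their backs; the gripper's body (75 mm by 190 mm) begins 51 mm behind the grasp point.
Start: joints at [1.27, 0.321, -0.07, 1.45, 0.023, 1.371, -0.057], TCP at [0.201, -0.618, 0.223] pointing down, gripper open.
Joint ranges: [-2.86, 2.86], [-0.3, 2.09], [-1.38, 1.24], [0.06, 2.45], [-1.56, 4.7], [0.09, 2.05], [-2.69, 2.69]. Speed limits (rad/s): [2.57, 2.57, 3.14, 3.14, 3.14, 3.14, 3.14].

### API

Orientations are given as a rotation vector (axis times angle).
In Python, from bench import ctrl gives the robot as it stands. The module is installed in compiled form; this text tells all that it offers.
- The arm moves only by the shell command python3 -m handwheel 'ROWS' [FORCE]. ROWS is JSON, a list of rows, each a list of 7 numbers: the finger opening in m, from 0 to 0.087, then the shift along the tool's x, y, z in m, then the turn, a rotation vector about the tool's x, y, z in degrees. A call has 1 to 12 rows; each row shifts and turns the commanded pose from where the row before left it, along the tool's axes as they then stand; what a row does not reach is not made up. A row lasts 1/8 s, in which the tool goes at most 62.5 mm and 10.7 degrees, less where a joint would pass 70% of its speed; a pose out of reach is approached as far as the arm can. A call is refused whole if a number of a shift passes 0.0625 or a number of a turn 10.7, either way. A call with a gripper value outside its range is refused whole. The fingers move at their own pace and stop on an object; FORCE is the grip in N (left out, the last holds). Time passes only in rows, so rows that do not move let the fingers close. It gives the time, the measured TCP pose, the force, the opening and the grip force at its end, in the units of the state.
- ctrl.get_state(): the state, without advancing time (a new reading comes with each control period).
- ctrl.get_image(name): name is "scene" or "top"; returns (picture, depth): 400x640x3 uint8, blue, green, red; 400x640 float32, m along the optical axis (not along the pixel's ray), 0 where there is no reading.
- ctrl.camera_info(name): a dict with "intrinsics" (3x3 intrinsics, pixels), "R" (3x3) and "t" (3): a world point X has camera coordinates R X + t. Camera axes: x right, y down, z forward; pixel columns grow to the right and rows downward; lengths in m; the calibration is good to about 2 mm. A picture is of the moment at which its call begins. camera_info takes no time and is no camera call.
- ctrl.close_job(): hands the job in; it is judged then, once.
The state is a dict: "time": time; "joint_positions": joint angles; "qd": joint speeds; "joint_torque": joint torques, N m; "position": TCP position; "tool_rot": TCP orientation; "ft_force": force on the tool from outside, world axes, zero at the start; "torque": the same for the moment, N m; "grip_width": opening from 0.0 (shut) to 1.0 (fully open); "grip_force": force on a finger pad.
Only numpy, scipy, OpenCV 4.12 (cv2) and the standard library are available. Lean on these libraries where they do the work, as an engineer would, in place of code of your own. Each camera call takes 0.05 s, during which the arm holds its last target. There are 200 camera calls.

### The job

Lift the orange splint out of its open mould by its upright stem, tilt it to pass it end first down through the lid opening of the curing chamber (the opening is shorter than the splint), and bring it level again inside. Finish while still holding it by the stem, level and about halfway between the chamber's floor and lid, under the opening and touching no part of the chamber. Do not force it against the chamber on the way, and leave the bottles, plaster roll and stapler where they are.

Things in the scene. Friction and masses are not known exactly. Their poses are not given: they have to be found in the camera images.
- splint: orange moulded splint: a flat strip 170 x 26 x 8 mm (its x, y, z) with a straight upright stem at its middle, 14 mm along x, 18 mm along y, whose flat top is 138 mm above the strip's underside. About 80 g (varies). Origin: centre of the strip's underside. x along the strip, z up along the stem. Both ends are alike. It starts lying in the mould, stem up.
- stem_top (a point): centre of the top of the splint's stem, 138 mm above the strip's underside on its z axis
- mould: fixed open aluminium mould block, 206 x 62 x 16 mm; cavity 174 x 30 mm, 10 mm deep, open at the top, its floor 6 mm above the desk. Origin: centre of its underside on the desk; x along the cavity
- chamber: fixed curing chamber standing on the desk: outside 260 x 124 x 136 mm (x, y, z); floor plate 6 mm thick, clear upright walls 5 mm thick (inside 250 x 114 mm), white opaque lid from 130 to 136 mm height with a rectangular opening 130 mm (x) by 64 mm (y), black-edged, at its middle. Inside height from floor to lid 124 mm. Origin: centre of its underside on the desk; x along its length, z up
- opening (a point): centre of the lid's opening, level with the lid's upper face, 136 mm above the desk
- iodine_bottle: bystander: small brown bottle with black dropper, 34 x 34 x 102 mm, standing loose; origin at the centre of its underside
- reagent_bottle: bystander: small brown dropper bottle with blue top, 25 x 25 x 80 mm, standing loose; origin at the centre of its underside
- plaster_roll: bystander: roll of skin-coloured plaster, 52 mm across, 25 mm high, lying loose; origin at the centre of its underside
- stapler: bystander: dark blue stapler, 34 x 135 x 46 mm, standing loose; origin at the centre of its underside
Mind the look-alikes: they are no part of the job. Of the things that look like the splint, the larger one is meant.

How it is judged:
By the outcome, as a careful person would: the job done as asked, in the order asked, and still so for the second after the job is handed in, while the arm keeps its last pose, push and grip.
It also fails if it takes over 53 s, if anything falls off the work surface, if the arm or the gripper's body presses on something with over 40 N, if the wrist force passes 120 N, or if a joint passes its speed limit or range.

## Working session

There is one attempt and no reset: what is moved stays moved. The work goes in short steps, Python scripts to look and compute and a shell command to move; the robot and the scene stay as the last step left them, time stands still between calls to the robot, and variables do not carry over. Pictures are saved under pics/ and viewed, at most 10 in all, crops included, and the job is handed in when it is done.

```bash
mkdir -p pics
python3 - <<'E'
from bench import ctrl
import cv2,numpy as np
for n in("scene","top"):
    p,d=ctrl.get_image(n); cv2.imwrite(f"pics/{n}0.png",p); np.save(f"{n}0.npy",d)
    c=ctrl.camera_info(n); print(n,np.round(c["intrinsics"],1).tolist(),np.round(c["R"],3).tolist(),np.round(c["t"],3).tolist(), (d>0).mean())
s=ctrl.get_state(); print({k:np.round(v,3).tolist() for k,v in s.items()})
E
```

```text
scene [[474.6, 0.0, 319.1], [0.0, 474.6, 203.3], [0.0, 0.0, 1.0]] [[-0.607, -0.795, -0.001], [-0.461, 0.353, -0.814], [0.648, -0.494, -0.58]] [0.472, 0.283, 1.108] 0.8714765625
top [[389.7, 0.0, 320.3], [0.0, 389.7, 195.9], [0.0, 0.0, 1.0]] [[0.022, -1.0, 0.002], [-0.984, -0.022, -0.178], [0.178, 0.002, -0.984]] [0.174, 0.585, 1.384] 0.995828125
{'time': 0.1, 'joint_positions': [1.27, 0.322, -0.07, 1.452, 0.023, 1.371, -0.057], 'qd': [0.0, -0.001, -0.002, -0.002, 0.001, 0.002, 0.0], 'joint_torque': [0.0, -49.257, -0.406, -31.34, -0.064, 0.04, 0.0], 'position': [0.201, -0.618, 0.222], 'tool_rot': [-3.101, -0.492, 0.001], 'ft_force': [0.617, 0.015, -0.396], 'torque': [-0.011, -0.013, 0.007], 'grip_force': 0.0, 'grip_width': 0.997}
```

View pics/scene0.png

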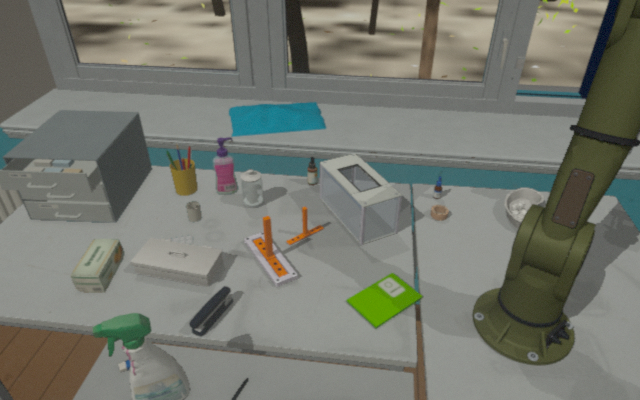

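View pics/top0.png

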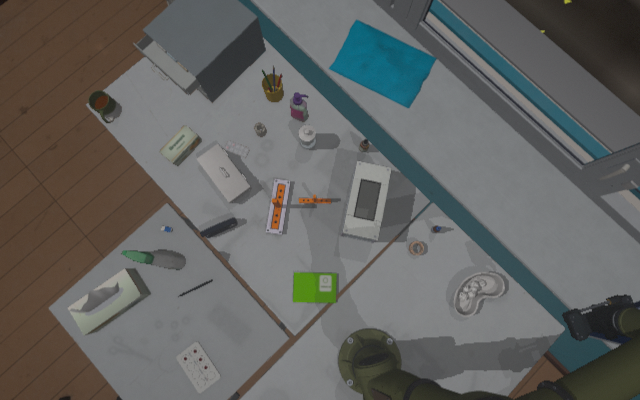

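The scene view shows the large splint in its mould (stem top near (267,219)), the smaller decoy at (305,212), and the chamber with its opening near (356,175). In the top view the mould is at (278,206), the decoy at (315,201) and the opening at (367,200). I'll enlarge both.

Run:
```python
import cv2,numpy as np
a=cv2.imread("pics/top0.png")[150:250,255:400]; b=cv2.imread("pics/scene0.png")[145:290,235:410]
cv2.imwrite("pics/topc.png",cv2.resize(a,None,fx=5,fy=5,interpolation=cv2.INTER_CUBIC))
cv2.imwrite("pics/scenec.png",cv2.resize(b,None,fx=4,fy=4,interpolation=cv2.INTER_CUBIC))
```

```text
(no output)
```

View pics/topc.png

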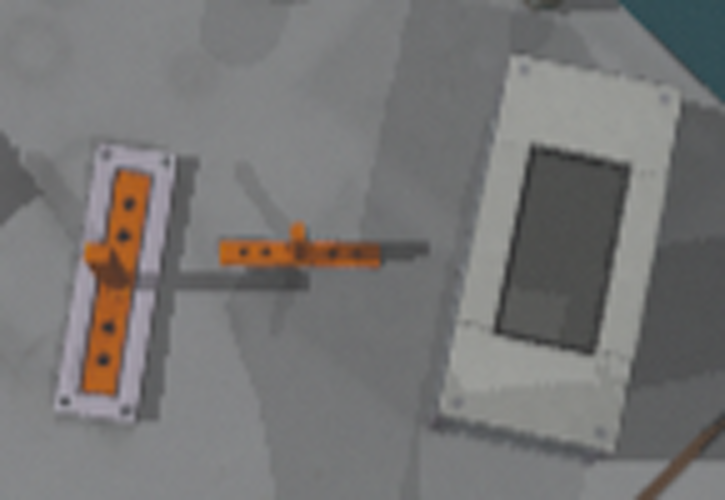

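View pics/scenec.png

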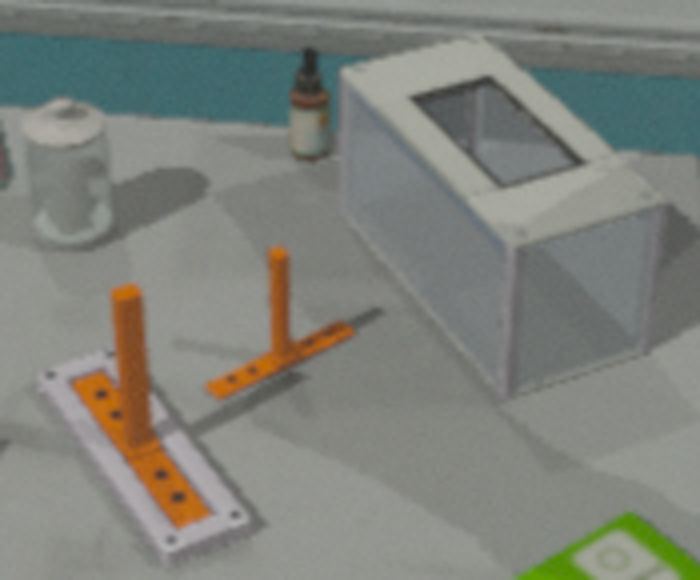

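Crops: in the top crop the opening's corners are (530,147), (630,163), (592,353), (496,332), and the stem top is about (95,253). In the scene crop the opening's corners are (412,97), (491,77), (584,160), (502,186), and the stem top is about (127,292). Next I'll triangulate these and refine them with masks.

```bash
cat > h.py <<'E'
from bench import ctrl
import cv2,numpy as np
from scipy.spatial.transform import Rotation as Ro
def cam(n):
    c=ctrl.camera_info(n); return [np.array(c[k]) for k in("intrinsics","R","t")]
def plane(n,uv,z):
    K,R,t=cam(n); uv=np.atleast_2d(uv).astype(float)
    d=np.c_[uv,np.ones(len(uv))]@np.linalg.inv(K).T@R; o=-R.T@t
    return o+d*((z-o[2])/d[:,2])[:,None]
def tri(a,b):
    P=[K@np.c_[R,t] for K,R,t in(cam("top"),cam("scene"))]
    X=cv2.triangulatePoints(P[0],P[1],np.float64(a).T,np.float64(b).T); return (X[:3]/X[3]).T
def orange(p):
    h=cv2.cvtColor(p,cv2.COLOR_BGR2HSV); return cv2.inRange(h,(5,150,60),(20,255,255))
E
python3 - <<'E'
from h import *
np.set_printoptions(precision=4,suppress=True)
tc=lambda L:np.array(L)/5.+[255,150]-.4
sc=lambda L:np.array(L)/4.+[235,145]-.375
o=tri(tc([(530,147),(630,163),(592,353),(496,332)]),sc([(412,97),(491,77),(584,160),(502,186)]))
print("opening tri\n",o,o.mean(0)); 
m=tri(tc([(97,147),(176,153),(137,418),(56,410)]),sc([(38,378),(113,352),(250,520),(165,560)])); print("mould\n",m,m.mean(0))
print("stem",tri(tc([(95,253)]),sc([(127,292)])))
def rect(P):
    c,(w,h),a=cv2.minAreaRect(np.float32(P[:,:2]*1000)); print(np.round(c,1),np.round((w,h),1),round(a,1))
for n,z in(("top",.136),("scene",.136)):
    p=cv2.imread(f"pics/{n}0.png"); g=cv2.cvtColor(p,cv2.COLOR_BGR2GRAY)
    # lid
    bx=(335,155,65,95) if n=="top" else (310,145,100,70)
    x,y,w,h=bx; mk=np.zeros_like(g); mk[y:y+h,x:x+w]=(g[y:y+h,x:x+w]>(125))*255
    cs,hi=cv2.findContours(mk,cv2.RETR_CCOMP,cv2.CHAIN_APPROX_NONE)
    for c,H in zip(cs,hi[0]):
        if cv2.contourArea(c)>300: print(n,"hole" if H[3]>=0 else "outer",end=" "); rect(plane(n,c[:,0],z))
    om=orange(p); k,lab,st,ce=cv2.connectedComponentsWithStats(om)
    for i in range(1,k):
        if st[i,4]>40:
            q=np.argwhere(lab==i)[:,::-1]; print(n,"orange",st[i],ce[i]); rect(plane(n,q,.014))
    d=np.load(f"{n}0.npy"); 
    if n=="scene":
        q=np.argwhere(lab==lab[225,267])[:,::-1]; print("stemtop rows",[(r,q[q[:,1]==r][:,0].min(),q[q[:,1]==r][:,0].max()) for r in range(214,230) if (q[:,1]==r).any()])
E
```

```text
opening tri
 [[ 0.6272  0.0463  0.138 ]
 [ 0.6182 -0.024   0.134 ]
 [ 0.4846  0.0047  0.1395]
 [ 0.4977  0.0701  0.1372]] [0.5569 0.0243 0.1372]
mould
 [[0.6489 0.3645 0.0137]
 [0.6465 0.3044 0.0092]
 [0.4436 0.3264 0.011 ]
 [0.4489 0.388  0.0081]] [0.547  0.3458 0.0105]
stem [[0.545  0.3462 0.1441]]
top outer [568.2  22.8] [123.6 278.6] 79.0
top hole [557.5  24.3] [ 81.2 146.9] 79.2
top orange [ 95  96  12  13 114] [100.8333 101.8333]
[ 945.5 1063.6] [49.9 43.2] 6.8
top orange [272 184  13  22 129] [278.9922 194.8915]
[590.8 347.9] [37.4 78.7] 82.9
top orange [299 195  32   8 119] [313.5546 200.2437]
[577.1 208.6] [ 26.9 117.1] 1.3
top orange [272 206   9  23 126] [275.9206 217.0556]
[503.5 351.5] [22.9 81.3] 82.9
scene outer [549.   43.9] [312.  336.3] 44.9
scene hole [557.9  23.2] [ 76.6 148.2] 78.8
scene outer [682.4 -92.4] [320.2  46. ] 52.5
scene orange [287 207  36  37 250] [304.08  229.032]
[586.7 184.3] [ 81.5 176. ] 38.7
scene orange [254 216  33  61 565] [268.8991 248.0018]
[589.8 328.2] [ 61.4 261.1] 67.9
stemtop rows [(216, np.int64(267), np.int64(268)), (217, np.int64(264), np.int64(269)), (218, np.int64(263), np.int64(269)), (219, np.int64(263), np.int64(269)), (220, np.int64(263), np.int64(269)), (221, np.int64(264), np.int64(269)), (222, np.int64(264), np.int64(269)), (223, np.int64(264), np.int64(269)), (224, np.int64(264), np.int64(269)), (225, np.int64(264), np.int64(269)), (226, np.int64(264), np.int64(269)), (227, np.int64(264), np.int64(269)), (228, np.int64(264), np.int64(270)), (229, np.int64(264), np.int64(270))]
```

```bash
cat > st.py <<'E'
from h import *
import sys
np.set_printoptions(precision=4,suppress=True)
s=ctrl.get_state(); R=Ro.from_rotvec(s["tool_rot"]).as_matrix(); p=np.array(s["position"])
print("t",round(s["time"],2),"p",p,"x",R[:,0],"y",R[:,1],"z",R[:,2],"\nq",np.array(s["joint_positions"]),"F",np.array(s["ft_force"]),"M",np.array(s["torque"]),"grip",s["grip_width"],s["grip_force"])
if len(sys.argv)>3:  # target TCP, yaw of tool x and tilt about chamber/tool y (deg)
    T=np.array([float(v) for v in sys.argv[1:4]]); print("tool shift",R.T@(T-p))
    if len(sys.argv)>4:
        yaw,tilt=float(sys.argv[4]),float(sys.argv[5])
        G=Ro.from_euler("ZY",[yaw,tilt],degrees=True)*Ro.from_euler("x",180,degrees=True)
        print("turn deg",(Ro.from_matrix(R).inv()*G).as_rotvec(degrees=True))
E
python3 -m handwheel '[[0.087,0.01,-0.03,-0.01,0,0,0],[0.087,0.011,-0.047,-0.008,0,0,0],[0.087,0.011,-0.047,-0.008,0,0,0],[0.087,0.011,-0.047,-0.008,0,0,0],[0.087,0.011,-0.047,-0.008,0,0,0],[0.087,0.011,-0.047,-0.008,0,0,0],[0.087,0.011,-0.047,-0.008,0,0,0],[0.087,0.011,-0.047,-0.008,0,0,0],[0.087,0.011,-0.047,-0.008,0,0,0],[0.087,0.011,-0.047,-0.008,0,0,0],[0.087,0,0,0,0,0,0]]'
python3 st.py 0.547 0.346 0.26 -7 0
```

```text
time: 1.48
position: [0.2002, -0.2625, 0.2554]
tool_rot: [-3.002, -0.489, 0.068]
ft_force: [-0.9, -0.2, 0.5]
grip_width: 1.001
grip_force: 0.0
t 1.48 p [ 0.2002 -0.2625  0.2554] x [ 0.9474  0.3189 -0.0283] y [ 0.3144 -0.9434 -0.1051] z [-0.0602  0.0907 -0.9941] 
q [ 1.2113 -0.3001 -0.2837  2.0076 -0.0873  1.5323 -0.2953] F [-0.8959 -0.2013  0.4509] M [-0.2191 -0.0521 -0.0144] grip 1.0008203134905271 0.0
tool shift [ 0.5225 -0.4655  0.0297]
turn deg [-5.5708  2.9386 25.4934]
```

```bash
cat > plan.py <<'E'
# 2D clearance of the T-shaped splint + tool in the chamber's x-z plane (mm); pose: stem foot (x,z of underside centre), tilt (+ = +x end down)
import numpy as np
def box(x0,x1,z0,z1,n=3):
    a=np.arange(x0,x1+n,n).clip(max=x1);b=np.arange(z0,z1+n,n).clip(max=z1)
    return np.array([(x,z) for x in a for z in b])
T=np.vstack([box(-85,85,0,8),box(-7,7,8,138),box(-14,14,104,175),box(-38,38,174,300,6)])
W=[(-130,-65,130,136),(65,130,130,136),(-130,130,0,6),(-130,-125,0,136),(125,130,0,136)]
def clr(x,z,th):
    t=np.radians(th);c,s=np.cos(t),np.sin(t)
    X=x+T[:,0]*c+T[:,1]*s; Z=z-T[:,0]*s+T[:,1]*c
    d=1e9
    for x0,x1,z0,z1 in W:
        dx=np.maximum(np.maximum(x0-X,X-x1),0);dz=np.maximum(np.maximum(z0-Z,Z-z1),0); d=min(d,np.hypot(dx,dz).min())
    return d
if __name__=="__main__":
    import heapq
    xs=np.arange(-60,61,4);zs=np.arange(60,261,4);ts=np.arange(0,66,3)
    C=np.array([[[clr(x,z,t) for t in ts] for z in zs] for x in xs])
    g=(15,1,0); 
    # widest path (max-min clearance, capped 14) from free space to goal, then shortest
    def run(lim):
        A=C>=lim
        st=(15,len(zs)-1,0);D={st:0};P={};h=[(0,st)]
        while h:
            d,u=heapq.heappop(h)
            if u==g: break
            if d>D[u]: continue
            for dx in(-1,0,1):
                for dz in(-1,0,1):
                    for dt in(-1,0,1):
                        v=(u[0]+dx,u[1]+dz,u[2]+dt)
                        if min(v)<0 or v[0]>=len(xs) or v[1]>=len(zs) or v[2]>=len(ts) or not A[v]: continue
                        nd=d+1+.3*(abs(dx)+abs(dz)+abs(dt))
                        if nd<D.get(v,1e9): D[v]=nd;P[v]=u;heapq.heappush(h,(nd,v))
        if g not in D: return None
        r=[g]
        while r[-1]!=st:r.append(P[r[-1]])
        return r[::-1]
    for lim in range(24,0,-1):
        r=run(lim)
        if r: print("clearance",lim); print([(int(xs[a]),int(zs[b]),int(ts[c]),round(float(C[a,b,c]))) for a,b,c in r]); break
E
python3 plan.py
```

```text
clearance 13
[(0, 260, 0, 124), (0, 256, 0, 120), (0, 252, 0, 116), (0, 248, 0, 112), (0, 244, 0, 108), (0, 240, 0, 104), (0, 236, 0, 100), (0, 232, 0, 96), (0, 228, 0, 92), (0, 224, 0, 88), (0, 220, 3, 80), (0, 216, 6, 71), (0, 212, 6, 67), (0, 208, 9, 59), (0, 204, 12, 50), (-4, 200, 15, 42), (-8, 196, 18, 34), (-12, 192, 21, 26), (-16, 188, 24, 18), (-20, 184, 27, 13), (-24, 180, 30, 14), (-24, 176, 33, 13), (-24, 172, 33, 13), (-24, 168, 33, 13), (-24, 164, 33, 14), (-24, 160, 33, 16), (-24, 156, 33, 19), (-20, 152, 33, 20), (-16, 148, 33, 21), (-12, 144, 33, 22), (-8, 140, 33, 23), (-4, 136, 33, 25), (0, 132, 33, 26), (4, 128, 33, 27), (8, 124, 33, 28), (12, 120, 33, 29), (16, 116, 30, 23), (20, 112, 27, 17), (24, 108, 24, 13), (28, 104, 21, 14), (28, 100, 21, 14), (28, 96, 21, 13), (28, 92, 18, 14), (24, 88, 18, 13), (20, 84, 15, 17), (16, 80, 12, 24), (12, 76, 9, 28), (8, 72, 6, 32), (4, 68, 3, 36), (0, 64, 0, 40)]
```

My first read of the start orientation had a sign error: tool x azimuth is +18°, not −18°. The arm moved too close to the base but touched nothing. I'll head outward again from the measured frame.

```bash
python3 st.py 0.45 -0.20 0.30 58 0
```

```text
t 1.48 p [ 0.2002 -0.2625  0.2554] x [ 0.9474  0.3189 -0.0283] y [ 0.3144 -0.9434 -0.1051] z [-0.0602  0.0907 -0.9941] 
q [ 1.2113 -0.3001 -0.2837  2.0076 -0.0873  1.5323 -0.2953] F [-0.8959 -0.2013  0.4509] M [-0.2191 -0.0521 -0.0144] grip 1.0008203134905271 0.0
tool shift [ 0.2554  0.0149 -0.0537]
turn deg [ -6.3504  -0.5208 -39.4415]
```

```bash
python3 -m handwheel '[[0.087,0.03,0.002,-0.008,0,0,0],[0.087,0.037,0.002,-0.008,-1,0,0],[0.087,0.037,0.002,-0.008,-1,0,0],[0.087,0.037,0.002,-0.008,-1,0,0],[0.087,0.037,0.002,-0.008,-1,0,0],[0.087,0.037,0.002,-0.008,-1,0,0],[0.087,0.037,0.002,-0.008,-1,0,0],[0.087,0,0,0,0,0,-10],[0.087,0,0,0,0,0,-10],[0.087,0,0,0,0,0,-10],[0.087,0,0,0,0,0,-9],[0.087,0,0,0,0,0,0]]'
python3 st.py 0.50 0.1 0.30 115 0
```

```text
time: 2.98
position: [0.4443, -0.2036, 0.3039]
tool_rot: [-2.757, -1.496, 0.042]
ft_force: [-1.0, 0.5, 0.2]
grip_width: 0.999
grip_force: 0.0
t 2.98 p [ 0.4443 -0.2036  0.3039] x [ 0.5448  0.8383 -0.0217] y [ 0.8382 -0.5451 -0.0166] z [-0.0257 -0.0092 -0.9996] 
q [ 1.0196 -0.0165 -0.6429  1.6716  0.0081  1.5038 -0.2002] F [-1.0332  0.4796  0.2395] M [-0.0242 -0.0577 -0.041 ] grip 0.9992954576358417 0.0
tool shift [ 0.285  -0.1187 -0.0003]
turn deg [ -1.4966   0.6554 -58.0246]
```

```bash
python3 -m handwheel '[[0.087,0.03,-0.012,0,0,0,0],[0.087,0.045,-0.0186,0,0,0,0],[0.087,0.045,-0.0186,0,0,0,0],[0.087,0.045,-0.0186,0,0,0,0],[0.087,0.045,-0.0186,0,0,0,0],[0.087,0.045,-0.0186,0,0,0,0],[0.087,0.045,-0.0186,0,0,0,0],[0.087,0.045,-0.0186,0,0,0,0],[0.087,0.045,-0.0186,0,0,0,0],[0.087,0.045,-0.0186,0,0,0,0],[0.087,0.045,-0.0186,0,0,0,0],[0.087,0.037,-0.0154,0,0,0,0]]'
python3 st.py 0.547 0.346 0.25 173 0
```

```text
time: 4.47
position: [0.546, 0.3493, 0.296]
tool_rot: [-2.757, -1.496, 0.042]
ft_force: [0.2, 0.1, 0.9]
grip_width: 0.999
grip_force: 0.0
t 4.47 p [0.546  0.3493 0.296 ] x [ 0.5447  0.8383 -0.0216] y [ 0.8382 -0.5451 -0.0168] z [-0.0258 -0.009  -0.9996] 
q [ 0.0846  0.4902 -1.0205  1.2847  0.3989  1.6071 -1.4497] F [0.2171 0.0582 0.9093] M [-0.0041 -0.1358 -0.0442] grip 0.9991465676130299 0.0
tool shift [-0.0012  0.0034  0.046 ]
turn deg [  -1.8605   -0.1894 -116.0157]
```

```bash
python3 -m handwheel '[[0.087,0,0.003,0,-1.5,0,-6],[0.087,0,0,0,0,0,-10],[0.087,0,0,0,0,0,-10],[0.087,0,0,0,0,0,-10],[0.087,0,0,0,0,0,-10],[0.087,0,0,0,0,0,-10],[0.087,0,0,0,0,0,-10],[0.087,0,0,0,0,0,-10],[0.087,0,0,0,0,0,-10],[0.087,0,0,0,0,0,-10],[0.087,0,0,0,0,0,-10],[0.087,0,0,0,0,0,-10]]'
python3 st.py 0.546 0.346 0.21 173 0
```

```text
time: 5.98
position: [0.5486, 0.3457, 0.2962]
tool_rot: [-0.184, -3.135, 0.035]
ft_force: [0.4, 0.2, 0.3]
grip_width: 0.998
grip_force: 0.0
t 5.97 p [0.5486 0.3457 0.2962] x [-0.9931  0.1173  0.    ] y [ 0.1173  0.9928 -0.0224] z [-0.0026 -0.0222 -0.9997] 
q [ 0.2119  0.6362 -1.3354  1.2922  0.6285  1.6791  0.4476] F [0.394  0.2253 0.3132] M [ 0.13   -0.1422  0.0646] grip 0.9983031110943665 0.0
tool shift [0.0027 0.002  0.0862]
turn deg [-1.2826  0.0021  0.2633]
```

```bash
python3 -m handwheel '[[0.087,0.003,0.002,0.02,-1.3,0,0],[0.087,0,0,0.04,0,0,0],[0.087,0,0,0.04,0,0,0],[0.087,0,0,0.04,0,0,0],[0.087,0,0,0.03,0,0,0],[0.087,0,0,0.015,0,0,0],[0.087,0,0,0,0,0,0]]'
python3 st.py 0.546 0.346 0.11 173 0
python3 - <<'E'
from h import *
a,_=ctrl.get_image("top");b,_=ctrl.get_image("scene")
a=cv2.resize(a[150:250,225:345],None,fx=4,fy=4,interpolation=2); b=cv2.resize(b[160:300,210:310],None,fx=4,fy=4,interpolation=2)[:400]
b=b[:400]; cv2.imwrite("pics/g1.png",np.hstack([a[:400,:400],b[:400,:400]]))
E
```

```text
time: 6.85
position: [0.5448, 0.3482, 0.111]
tool_rot: [-0.187, -3.135, 0.0]
ft_force: [0.5, -0.2, 0.6]
grip_width: 1.001
grip_force: 0.0
t 6.85 p [0.5448 0.3482 0.111 ] x [-0.9929  0.1191  0.0011] y [ 0.1191  0.9929 -0.0001] z [-0.0011  0.     -1.    ] 
q [ 0.2386  0.7426 -1.2459  1.5627  0.7138  1.3598  0.368 ] F [ 0.5413 -0.2262  0.5518] M [ 0.1154 -0.1584 -0.0294] grip 1.0006798099856726 0.0
tool shift [-0.0015 -0.0021  0.001 ]
turn deg [-0.0066 -0.0624  0.1599]
```

View pics/g1.png

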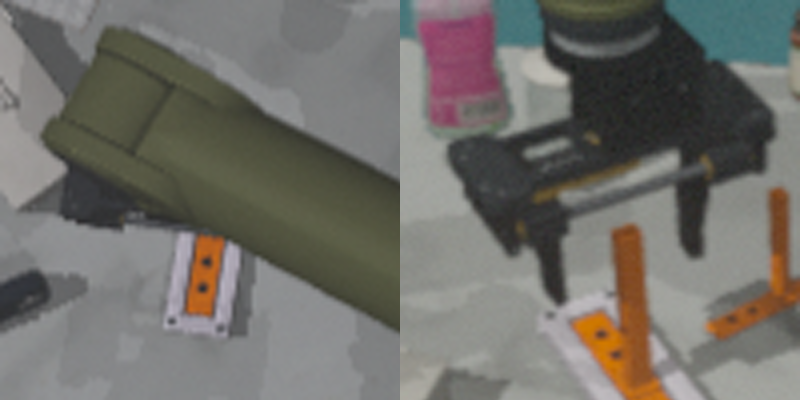

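The view shows the stem centred between the open fingers: the fingertip midpoint is at about crop (626,272), and the stem axis there is at (631,268). I'll nudge the last 2 mm and close.

```bash
python3 -m handwheel '[[0.087,-0.0015,-0.002,0.001,0,0,0],[0.05,0,0,0,0,0,0],[0.03,0,0,0,0,0,0],[0.02,0,0,0,0,0,0],[0.01,0,0,0,0,0,0],[0.01,0,0,0,0,0,0],[0.01,0,0,0,0,0,0],[0.01,0,0,0,0,0,0]]' 35
python3 st.py 0.546 0.346 0.11 173 0
```

```text
time: 7.95
position: [0.5457, 0.3471, 0.1108]
tool_rot: [-0.183, -3.136, -0.001]
ft_force: [0.4, -0.1, 0.6]
grip_width: 0.288
grip_force: 0.0
t 7.95 p [0.5457 0.3471 0.1108] x [-0.9932  0.1165  0.0001] y [0.1165 0.9932 0.0009] z [-0.      0.0009 -1.    ] 
q [ 0.2417  0.7426 -1.2466  1.5639  0.7145  1.3581  0.3724] F [ 0.3684 -0.0808  0.5532] M [ 0.127  -0.1533  0.0417] grip 0.28815143639976337 0.0
tool shift [-0.0004 -0.001   0.0008]
turn deg [ 0.0508 -0.007   0.3104]
```

Fingers still closing (25 mm now).

```bash
python3 -m handwheel '[[0,0,0,0,0,0,0],[0,0,0,0,0,0,0],[0,0,0,0,0,0,0],[0,0,0,0,0,0,0],[0,0,0,0,0,0,0]]' 35
python3 st.py 0.546 0.346 0.11 173 0
```

```text
time: 8.57
position: [0.5457, 0.347, 0.1107]
tool_rot: [-0.183, -3.136, -0.001]
ft_force: [-0.0, 0.3, -0.3]
grip_width: 0.203
grip_force: 34.9
t 8.57 p [0.5457 0.347  0.1107] x [-0.9932  0.1165  0.0002] y [0.1165 0.9932 0.0009] z [-0.0001  0.0009 -1.    ] 
q [ 0.2417  0.7426 -1.2465  1.5639  0.7145  1.3581  0.3724] F [-0.007   0.2996 -0.3113] M [ 0.0941 -0.1759  0.0225] grip 0.20315073091340313 34.882578807882965
tool shift [-0.0004 -0.001   0.0007]
turn deg [ 0.0498 -0.011   0.3082]
```

```bash
python3 -m handwheel '[[0,0,0,-0.005,0,0,0],[0,0,0,-0.01,0,0,0],[0,0,0,-0.02,0,0,0],[0,0,0,-0.03,0,0,0],[0,0,0,-0.04,0,0,0],[0,0,0,-0.04,0,0,0],[0,0,0,-0.04,0,0,0],[0,0,0,-0.03,0,0,0],[0,0,0,-0.02,0,0,0],[0,0,0,0,0,0,0]]'
python3 st.py 0.5575 0.024 0.345 169 0
python3 - <<'E'
from h import *
a,_=ctrl.get_image("top");b,_=ctrl.get_image("scene")
cv2.imwrite("pics/l_top.png",a);cv2.imwrite("pics/l_scene.png",b)
a=cv2.resize(a[130:250,200:300],None,fx=4,fy=4,interpolation=2); b=cv2.resize(b[120:240,210:310],None,fx=4,fy=4,interpolation=2)
cv2.imwrite("pics/g2.png",np.hstack([a,b]))
E
```

```text
time: 9.82
position: [0.5455, 0.3481, 0.3488]
tool_rot: [0.182, 3.133, 0.006]
ft_force: [-0.3, -0.1, -1.9]
grip_width: 0.203
grip_force: 34.9
t 9.82 p [0.5455 0.3481 0.3488] x [-0.9933  0.1158 -0.0027] y [0.1158 0.9933 0.0041] z [ 0.0032  0.0038 -1.    ] 
q [ 0.197   0.5797 -1.3121  1.2149  0.5667  1.7267  0.4887] F [-0.2896 -0.0842 -1.8594] M [ 0.0981 -0.1483 -0.0047] grip 0.20291564812737442 34.88250116351992
tool shift [-0.0494 -0.3205  0.0026]
turn deg [0.2428 0.1478 4.348 ]
```

View pics/g2.png

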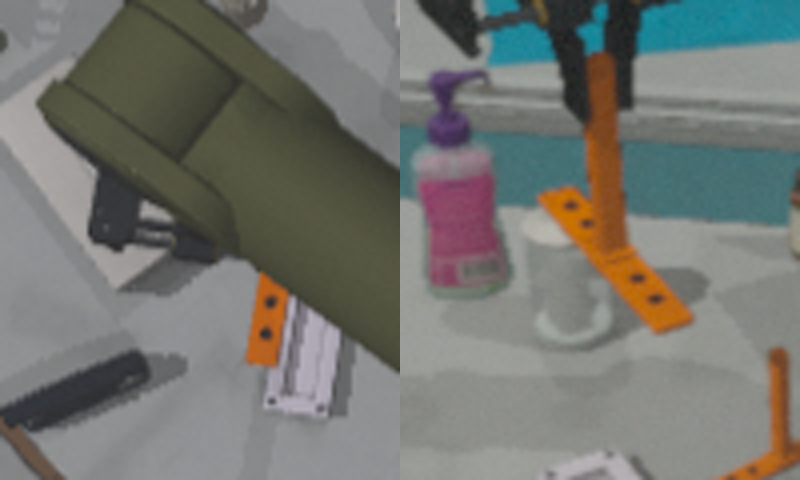

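The splint is lifted level and clear: the empty mould is at left crop (300,360) and the splint hangs from the fingers at right crop (610,250). Next I'll carry it over the opening.

```bash
python3 -m handwheel '[[0,-0.003,-0.02,0,0,0,0],[0,-0.006,-0.04,0,0,0,0],[0,-0.006,-0.04,0,0,0,0],[0,-0.006,-0.04,0,0,0,0],[0,-0.006,-0.04,0,0,0,0],[0,-0.007,-0.04,0,0,0,0],[0,-0.007,-0.04,0,0,0,0],[0,-0.006,-0.04,0,0,0,0],[0,-0.003,-0.02,0,0,0,4.3],[0,0,0,0,0,0,0]]'
cat > way.py <<'E'
# chamber waypoints (lead mm, foot z mm, tilt deg; lead end = -x chamber) -> rows from the current pose
from h import *
import sys,json
np.set_printoptions(precision=4,suppress=True)
YAW=np.radians(-11.1); C=np.array([.5575,.0238]); H=.105
ex=np.array([np.cos(YAW),np.sin(YAW),0]); ey=np.array([-ex[1],ex[0],0]); ez=np.array([0,0,1.])
def pose(l,z,t):
    t=np.radians(t); up=ez*np.cos(t)-ex*np.sin(t)      # stem leans towards -x
    foot=np.r_[C,0]-ex*l/1e3+ez*z/1e3
    zt=-up; yt=ey; xt=np.cross(yt,zt); return foot+H*up,np.c_[xt,yt,zt]
s=ctrl.get_state(); R=Ro.from_rotvec(s["tool_rot"]).as_matrix(); p=np.array(s["position"])
up=-R[:,2]; f=p-H*up; d=f-np.r_[C,0]
print("t",round(s["time"],2),"now lead %.1f side %.1f z %.1f tilt %.1f roll %.1f yaw %.1f"%(-d@ex*1e3,d@ey*1e3,f[2]*1e3,np.degrees(np.arctan2(-up@ex,up[2])),np.degrees(np.arcsin(up@ey)),np.degrees(np.arctan2(-R[1,0],-R[0,0]))),"F",np.array(s["ft_force"]),"q",np.array(s["joint_positions"]),"grip",round(s["grip_width"],3))
for w in json.loads(sys.argv[1]) if len(sys.argv)>1 else []:
    P,Q=pose(*w); print(w,"shift",R.T@(P-p),"turn",Ro.from_matrix(R.T@Q).as_rotvec(degrees=True)); p,R=P,Q
E
python3 way.py '[[0,240,0],[-3,235,8],[-8,230,16],[-16,225,24],[-24,220,33]]'
python3 - <<'E'
import plan
print([round(plan.clr(*w)) for w in [(-24,220,33),(-24,190,33),(-24,156,33)]])
E
```

```text
time: 11.18
position: [0.558, 0.0218, 0.3448]
tool_rot: [-0.308, -3.125, -0.002]
ft_force: [-0.6, -0.5, -1.3]
grip_width: 0.203
grip_force: 34.9
t 11.18 now lead -0.8 side -1.8 z 239.8 tilt -0.1 roll -0.0 yaw -11.2 F [-0.5816 -0.4794 -1.2843] q [ 0.9806  0.3184 -1.328   1.4448  0.3077  1.6161  1.0538] grip 0.203
[0, 240, 0] shift [ 0.0009  0.0019 -0.0002] turn [ 0.0495 -0.0673 -0.1406]
[-3, 235, 8] shift [ 0.0116 -0.      0.006 ] turn [-0. -8. -0.]
[-8, 230, 16] shift [0.0104 0.     0.0067] turn [-0. -8.  0.]
[-16, 225, 24] shift [0.0083 0.     0.008 ] turn [-0. -8.  0.]
[-24, 220, 33] shift [ 0.0112 -0.      0.0091] turn [ 0. -9. -0.]
[42, 19, 19]
```

```bash
python3 -m handwheel '[[0,0.001,0.002,0,0,0,0],[0,0.006,0,0.003,0,-4,0],[0,0.006,0,0.003,0,-4,0],[0,0.005,0,0.0035,0,-4,0],[0,0.005,0,0.0035,0,-4,0],[0,0.004,0,0.004,0,-4,0],[0,0.004,0,0.004,0,-4,0],[0,0.0055,0,0.0045,0,-4.5,0],[0,0.0055,0,0.0045,0,-4.5,0],[0,0,0,0,0,0,0]]'
python3 way.py '[[-24,220,33],[-24,200,33]]'
```

```text
time: 12.42
position: [0.5283, 0.0343, 0.3237]
tool_rot: [0.251, 2.681, -0.073]
ft_force: [0.2, 0.4, -0.3]
grip_width: 0.206
grip_force: 34.9
t 12.43 now lead -15.1 side 3.9 z 229.2 tilt 25.8 roll 0.4 yaw -10.5 F [ 0.1506  0.4104 -0.3232] q [ 0.2456 -0.3002 -0.3887  1.9323  0.0491  1.0647  1.2182] grip 0.206
[-24, 220, 33] shift [ 0.0092 -0.0045  0.013 ] turn [-0.403  -7.17    0.5421]
[-24, 200, 33] shift [0.0109 0.     0.0168] turn [0. 0. 0.]
```

```bash
for m in 19 22 25 28; do echo cap $m; sed "s/np.arange(0,66,3)/np.arange(0,$m,3)/" plan.py > p2.py; python3 p2.py | grep -v '^\[' ; done; sed "s/np.arange(0,66,3)/np.arange(0,25,3)/" plan.py > p2.py; python3 p2.py|tail -1
```

```text
cap 19
clearance 11
cap 22
clearance 13
cap 25
clearance 13
cap 28
clearance 13
[(0, 260, 0, 124), (0, 256, 0, 120), (0, 252, 0, 116), (0, 248, 0, 112), (0, 244, 0, 108), (0, 240, 0, 104), (0, 236, 0, 100), (0, 232, 0, 96), (0, 228, 0, 92), (0, 224, 0, 88), (0, 220, 0, 84), (0, 216, 0, 80), (0, 212, 0, 76), (-4, 208, 3, 68), (-8, 204, 6, 59), (-12, 200, 9, 51), (-16, 196, 12, 42), (-20, 192, 15, 34), (-24, 188, 18, 27), (-28, 184, 21, 22), (-32, 180, 24, 22), (-32, 176, 24, 20), (-32, 172, 24, 18), (-32, 168, 24, 17), (-32, 164, 24, 16), (-32, 160, 24, 16), (-32, 156, 24, 16), (-32, 152, 24, 17), (-28, 148, 24, 15), (-24, 144, 24, 16), (-20, 144, 24, 14), (-16, 140, 24, 16), (-12, 140, 24, 14), (-8, 136, 24, 16), (-4, 136, 24, 15), (0, 132, 24, 17), (4, 132, 24, 15), (8, 128, 24, 17), (12, 124, 24, 19), (16, 120, 24, 18), (20, 116, 24, 16), (24, 112, 24, 16), (24, 108, 24, 13), (28, 104, 24, 14), (28, 100, 21, 14), (28, 96, 21, 13), (28, 92, 18, 14), (24, 88, 18, 13), (20, 84, 15, 17), (16, 80, 12, 24), (12, 76, 9, 28), (8, 72, 6, 32), (4, 68, 3, 36), (0, 64, 0, 40)]
```

The inward lean hits joint 2's limit at 26°. A 24° tilt is enough for a 13 mm clearance, so I'll lean the other way, far end down.

```bash
sed -i 's/-ex\*np.sin(t)/+ex*np.sin(t)/; s/C,0\]-ex\*l/C,0]+ex*l/; s/-d@ex/d@ex/; s/-up@ex/up@ex/; s/lead end = -x/lead end = +x/' way.py
python3 way.py '[[0,240,-15],[0,240,0],[-15,235,12],[-32,225,24],[-32,200,24]]'
```

```text
t 12.43 now lead 15.1 side 3.9 z 229.2 tilt -25.8 roll 0.4 yaw -10.5 F [ 0.1506  0.4104 -0.3232] q [ 0.2456 -0.3002 -0.3887  1.9323  0.0491  1.0647  1.2182] grip 0.206
[0, 240, -15] shift [-0.0108 -0.0049 -0.0144] turn [-0.4832 10.8298  0.4728]
[0, 240, 0] shift [-0.0272  0.      0.0036] turn [ 0. 15. -0.]
[-15, 235, 12] shift [-0.0068  0.      0.0073] turn [-0. 12.  0.]
[-32, 225, 24] shift [-0.0073 -0.      0.0156] turn [ 0. 12.  0.]
[-32, 200, 24] shift [-0.0102  0.      0.0228] turn [0. 0. 0.]
```

```bash
python3 -m handwheel '[[0,-0.0055,-0.0025,-0.007,0,5.4,0],[0,-0.0055,-0.0025,-0.007,-0.4,5.4,0.4],[0,-0.009,0,0.001,0,5,0],[0,-0.009,0,0.001,0,5,0],[0,-0.009,0,0.0015,0,5,0],[0,-0.003,0,0.0035,0,6,0],[0,-0.004,0,0.0035,0,6,0],[0,-0.0035,0,0.008,0,6,0],[0,-0.004,0,0.008,0,6,0],[0,0,0,0,0,0,0]]'
python3 way.py '[[-32,225,24],[-32,200,24],[-32,180,24]]'
```

```text
time: 13.68
position: [0.57, 0.0125, 0.3152]
tool_rot: [-0.283, -2.707, -0.062]
ft_force: [0.2, -0.1, -0.9]
grip_width: 0.202
grip_force: 34.9
t 13.68 now lead -28.5 side -8.0 z 219.4 tilt 24.2 roll -0.4 yaw -11.9 F [ 0.1812 -0.1206 -0.9335] q [ 0.2197  0.4773 -0.3583  1.1428  0.0249  1.9479  1.2329] grip 0.202
[-32, 225, 24] shift [ 0.0059  0.0087 -0.0036] turn [ 0.3855 -0.1579 -0.7477]
[-32, 200, 24] shift [-0.0102  0.      0.0228] turn [0. 0. 0.]
[-32, 180, 24] shift [-0.0081  0.      0.0183] turn [0. 0. 0.]
```

```bash
python3 -m handwheel '[[0,0.003,0.0043,0,0.2,0,-0.4],[0,0.003,0.0043,-0.003,0.2,0,-0.4],[0,-0.01,0,0.022,0,0,0],[0,0,0,0,0,0,0]]'
python3 way.py '[[-32,180,24]]';  python3 - <<'E'
from h import *
a,_=ctrl.get_image("top");b,_=ctrl.get_image("scene")
cv2.imwrite("pics/t_top.png",a);cv2.imwrite("pics/t_scene.png",b)
a=cv2.resize(a[150:250,310:410],None,fx=4,fy=4,interpolation=2); b=cv2.resize(b[110:260,310:410],None,fx=4,fy=4,interpolation=2)
cv2.imwrite("pics/g3.png",np.hstack([np.vstack([a,0*a[:200]]),b]))
E
```

```text
time: 14.18
position: [0.5659, 0.024, 0.2997]
tool_rot: [-0.258, -2.714, -0.049]
ft_force: [-0.3, -1.0, -0.5]
grip_width: 0.204
grip_force: 34.9
t 14.18 now lead -34.3 side 1.2 z 203.7 tilt 23.9 roll 0.3 yaw -10.9 F [-0.2824 -1.0338 -0.4702] q [ 0.2047  0.4677 -0.3613  1.1856  0.0292  1.9115  1.2327] grip 0.204
[-32, 180, 24] shift [-0.0119 -0.0017  0.0208] turn [-0.3207  0.1354  0.1719]
```

View pics/g3.png

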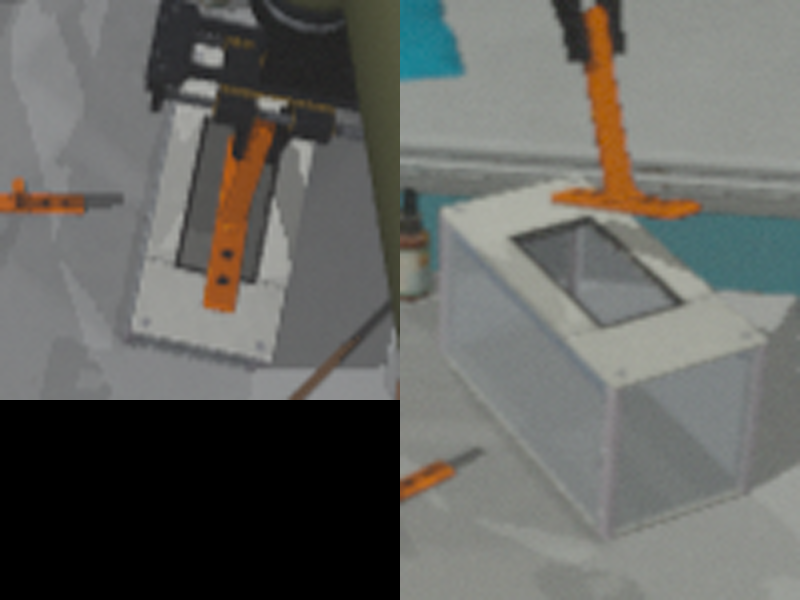

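Left: the tilted strip lies centred over the opening, near end at (221,308). Right: the strip runs from (555,195) to (698,208). I'll check this against the pose predicted from the arm state.

```bash
cat > pred.py <<'E'
from h import *
s=ctrl.get_state(); R=Ro.from_rotvec(s["tool_rot"]).as_matrix(); p=np.array(s["position"]); up=-R[:,2]; ex=-R[:,0]; ey=R[:,1]; f=p-.105*up
pts={"near+y":f-.085*ex+.013*ey+.008*up,"near-y":f-.085*ex-.013*ey+.008*up,"far+y":f+.085*ex+.013*ey+.008*up,"far-y":f+.085*ex-.013*ey+.008*up,"top":f+.138*up}
def px(n,X):
    K,Rc,t=cam(n); c=K@(Rc@X+t); return c[:2]/c[2]
for k,X in pts.items(): print(k,np.round((px("top",X)-[310,150]+.4)*4),np.round((px("scene",X)-[310,110]+.4)*4+[400,0]))
E
python3 pred.py
python3 way.py '[[-32,190,24],[-32,180,24],[-32,165,24],[-32,152,24],[-14,141,24],[4,131,24],[24,111,24]]'
```

```text
near+y [204. 304.] [668. 210.]
near-y [236. 311.] [702. 201.]
far+y [231. 132.] [548. 194.]
far-y [261. 139.] [579. 186.]
top [266. 125.] [590.   9.]
t 14.28 now lead -33.4 side 1.2 z 204.8 tilt 23.8 roll 0.3 yaw -10.9 F [-0.167   0.1007 -0.2333] q [ 0.2047  0.4677 -0.361   1.1828  0.0291  1.9125  1.2326] grip 0.205
[-32, 190, 24] shift [-0.0077 -0.0017  0.013 ] turn [-0.2822  0.2305  0.1489]
[-32, 180, 24] shift [-0.0041  0.      0.0091] turn [0. 0. 0.]
[-32, 165, 24] shift [-0.0061  0.      0.0137] turn [0. 0. 0.]
[-32, 152, 24] shift [-0.0053  0.      0.0119] turn [0. 0. 0.]
[-14, 141, 24] shift [-0.0209 -0.      0.0027] turn [0. 0. 0.]
[4, 131, 24] shift [-0.0205  0.      0.0018] turn [0. 0. 0.]
[24, 111, 24] shift [-0.0264 -0.      0.0101] turn [0. 0. 0.]
```

The prediction agrees with the pictures to about a pixel, so the grasp is rigid. I'll insert the leading end.

```bash
python3 -m handwheel '[[0,-0.004,-0.0009,0.0065,-0.15,0.1,0.1],[0,-0.004,-0.0009,0.0065,-0.15,0.1,0.1],[0,-0.004,0,0.009,0,0,0],[0,-0.003,0,0.007,0,0,0],[0,-0.003,0,0.007,0,0,0],[0,-0.005,0,0.012,0,0,0],[0,0,0,0,0,0,0]]'
python3 way.py '[[-32,152,24],[-14,141,24],[4,131,24],[24,111,24]]'
```

```text
time: 15.15
position: [0.5673, 0.0212, 0.2447]
tool_rot: [-0.266, -2.708, -0.055]
ft_force: [-0.7, 0.5, -1.0]
grip_width: 0.205
grip_force: 34.9
t 15.15 now lead -33.0 side -0.7 z 149.0 tilt 24.2 roll 0.0 yaw -11.2 F [-0.6802  0.4653 -0.9953] q [ 0.2152  0.4901 -0.357   1.2648  0.0332  1.8163  1.2401] grip 0.205
[-32, 152, 24] shift [ 0.0007  0.0007 -0.0032] turn [-0.016  -0.2039 -0.1094]
[-14, 141, 24] shift [-0.0209 -0.      0.0027] turn [0. 0. 0.]
[4, 131, 24] shift [-0.0205  0.      0.0018] turn [0. 0. 0.]
[24, 111, 24] shift [-0.0264 -0.      0.0101] turn [0. 0. 0.]
```

```bash
python3 -m handwheel '[[0,0,0.0007,-0.002,0,0,0],[0,-0.01,0,0.001,0,0,0],[0,-0.01,0,0.001,0,0,0],[0,-0.01,0,0.001,0,0,0],[0,-0.01,0,0.001,0,0,0],[0,-0.009,0,0.003,0,0,0],[0,-0.009,0,0.003,0,0,0],[0,-0.009,0,0.004,0,0,0],[0,0,0,0,0,0,0]]'
python3 way.py '[[24,109,24],[28,102,22],[28,95,20],[26,90,18],[20,84,15],[12,76,9],[4,68,3],[0,64,0]]'; python3 -c "
import plan
for w in [(24,111,24),(24,109,24),(28,102,22),(28,95,20),(26,90,18),(20,84,15)]: print(w,plan.clr(*w))"
```

```text
time: 16.27
position: [0.6232, 0.0108, 0.2067]
tool_rot: [-0.266, -2.708, -0.056]
ft_force: [0.4, -0.0, -1.3]
grip_width: 0.204
grip_force: 34.9
t 16.27 now lead 24.0 side -0.1 z 110.9 tilt 24.2 roll -0.0 yaw -11.2 F [ 0.4092 -0.0311 -1.3227] q [ 0.1909  0.6296 -0.3384  1.1331  0.0694  1.811   1.251 ] grip 0.204
[24, 109, 24] shift [-0.0005  0.0001  0.0018] turn [ 0.0034 -0.156  -0.1198]
[28, 102, 22] shift [-0.0028 -0.      0.0048] turn [-0. -2. -0.]
[28, 95, 20] shift [ 0.001  -0.      0.0066] turn [ 0. -2. -0.]
[26, 90, 18] shift [0.0038 0.     0.0054] turn [-0. -2.  0.]
[20, 84, 15] shift [ 0.0093 -0.      0.0077] turn [ 0. -3. -0.]
[12, 76, 9] shift [ 0.0166 -0.      0.0104] turn [-0. -6.  0.]
[4, 68, 3] shift [0.0176 0.     0.0097] turn [ 0. -6. -0.]
[0, 64, 0] shift [0.0093 0.     0.0043] turn [ 0. -3.  0.]
(24, 111, 24) 14.846767082274098
(24, 109, 24) 13.643168039334768
(28, 102, 22) 14.189372361823075
(28, 95, 20) 13.796539753671386
(26, 90, 18) 14.038970921878754
(20, 84, 15) 17.014093293852746
```

```bash
python3 -m handwheel '[[0,-0.0005,0,0.0018,0,0,0],[0,-0.0028,0,0.0048,0,-2,0],[0,0.001,0,0.0066,0,-2,0],[0,0.0038,0,0.0054,0,-2,0],[0,0,0,0,0,0,0]]'
python3 way.py '[[26,90,18],[20,84,15],[12,76,9],[4,68,3],[0,64,0]]'
```

```text
time: 16.9
position: [0.6142, 0.013, 0.192]
tool_rot: [-0.275, -2.815, -0.043]
ft_force: [0.5, 0.2, -0.6]
grip_width: 0.205
grip_force: 34.9
t 16.9 now lead 25.3 side 0.3 z 92.1 tilt 18.0 roll 0.0 yaw -11.2 F [ 0.5269  0.247  -0.5747] q [ 0.209   0.5302 -0.3481  1.2839  0.0779  1.6562  1.25  ] grip 0.205
[26, 90, 18] shift [-0.0013 -0.0003  0.0018] turn [-0.0083 -0.0358 -0.0641]
[20, 84, 15] shift [ 0.0093 -0.      0.0077] turn [ 0. -3. -0.]
[12, 76, 9] shift [ 0.0166 -0.      0.0104] turn [-0. -6.  0.]
[4, 68, 3] shift [0.0176 0.     0.0097] turn [ 0. -6. -0.]
[0, 64, 0] shift [0.0093 0.     0.0043] turn [ 0. -3.  0.]
```

```bash
python3 -m handwheel '[[0,-0.001,0,0.002,0,0,0],[0,0.0046,0,0.0038,0,-1.5,0],[0,0.0046,0,0.0038,0,-1.5,0],[0,0.0083,0,0.0052,0,-3,0],[0,0.0083,0,0.0052,0,-3,0],[0,0.0088,0,0.0049,0,-3,0],[0,0.0088,0,0.0049,0,-3,0],[0,0.0046,0,0.002,0,-1.5,0],[0,0.0046,0,0.002,0,-1.5,0],[0,0,0,0,0,0,0]]'
python3 way.py '[[0,64,0]]'
```

```text
time: 18.15
position: [0.5584, 0.0239, 0.167]
tool_rot: [-0.306, -3.125, 0.001]
ft_force: [-0.8, 0.6, -1.3]
grip_width: 0.201
grip_force: 34.9
t 18.15 now lead 0.7 side 0.2 z 62.0 tilt 0.1 roll 0.0 yaw -11.2 F [-0.7938  0.5518 -1.2733] q [ 0.2526  0.1857 -0.3825  1.7426  0.0733  1.2287  1.2269] grip 0.201
[0, 64, 0] shift [ 0.0008 -0.0003 -0.002 ] turn [-0.0317 -0.0736 -0.0862]
```

```bash
python3 -m handwheel '[[0,0.0008,0,-0.002,0,0,0],[0,0,0,0,0,0,0],[0,0,0,0,0,0,0]]'
python3 way.py; sed -i 's/310,150/310,150/' pred.py; python3 pred.py
python3 - <<'E'
from h import *
a,_=ctrl.get_image("top");b,_=ctrl.get_image("scene")
a=cv2.resize(a[150:250,310:410],None,fx=4,fy=4,interpolation=2); b=cv2.resize(b[110:260,310:410],None,fx=4,fy=4,interpolation=2)
cv2.imwrite("pics/g4.png",np.hstack([np.vstack([a,0*a[:200]]),b]))
E
```

```text
time: 18.52
position: [0.5582, 0.0239, 0.169]
tool_rot: [-0.307, -3.125, 0.0]
ft_force: [0.6, 0.3, -1.4]
grip_width: 0.203
grip_force: 34.9
t 18.52 now lead 0.5 side 0.2 z 64.0 tilt 0.1 roll 0.0 yaw -11.2 F [ 0.6344  0.2901 -1.4123] q [ 0.2531  0.1837 -0.3825  1.7408  0.0722  1.2322  1.2275] grip 0.203
near+y [189. 298.] [635. 407.]
near-y [218. 304.] [666. 397.]
far+y [226. 117.] [521. 290.]
far-y [254. 123.] [551. 282.]
top [240. 184.] [599. 190.]
```

View pics/g4.png

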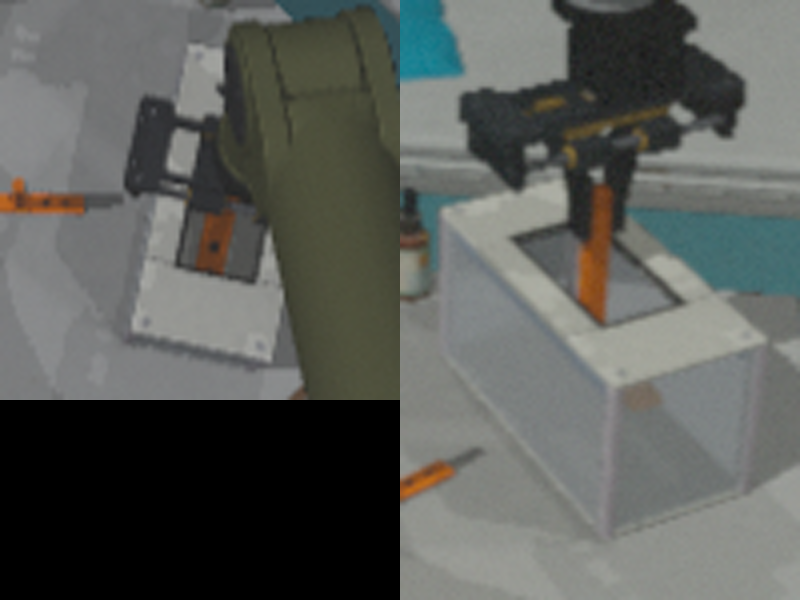

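The stem stands upright through the opening, with its top at about (601,190) where predicted. The near end shows through the end wall at (645,397), also as predicted, and from above the strip is centred in the opening at (215,245). It is level, at mid height, held and touching nothing, so I'm handing it in.

```bash
python3 -c "
from bench import ctrl
print(ctrl.close_job())"
```

```text
the job is handed in; nothing more can be done
None
```

I handed the job in at about 18.6 s: the splint is held by its stem, level (0.1° tilt) and centred under the opening, its underside 64 mm above the desk. There was no sign of contact with the chamber at any check, and I kept clear of the bystanders but did not re-check their positions at the end.

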